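Stack the tapered offcuts on the mat the capo leaves

TASK

One of the two mats carries the steel capo, the other the glass slide: first put the capo into the open red tin, so that its mat is free. Then build all the wooden offcuts that lie on the board into one free-standing stack centred on the freed mat, one piece to a layer with its flat underside down, choosing the order and turning each piece so that the slopes and steps cancel and every piece lies steady and nearly level. Leave the slide and everything else on the board where they are.

Things in the scene. Friction and masses are not known exactly. Their poses are not given: they have to be found in the camera images.
- capo_bar (a point): Steel spring capo lying flat on one mat, 110 x 72 x 18 mm. The point is the centre of its straight bar (105 long, 14 wide, 18 high, along x), 9 mm above its underside. A bracket at x = -37 to -53 mm leads to -y, to a dark lever within y = -36 to -65, x = -58 to +18 mm: a gap of about 30 mm for a finger. It balances about 13 mm to -x and -y of the point: pinch the bar across, at x = -5. 0.1 kg
- slide_mid (a point): Glass slide standing upright on the other mat: a greenish tube, 27 mm across, 62 mm tall; the point is its centre. Fragile; stays where it is
- tin_floor (a point): Open red tin, fixed, 170 mm (x) by 120 mm (y) outside, walls 3 mm thick and 30 mm high; the point is the centre of its inner floor, 3 mm above the board. Its flip-top lid is hinged on the -y rim and leans open outward, away from the robot's middle, rising to about 85 mm above the board
- walnut_mid (a point): Dark wood wedge offcut, 110 x 58 mm. x runs along its length, y across its width, z up; this point is midway along and across it, 17 mm above its flat underside. Top face slopes 7 degrees, rising towards +x: 34 mm above the underside at the middle (27 at the thin end, 41 at the thick end). 0.16 kg
- maple_mid (a point): Pale wood wedge offcut, 100 x 56 mm. x runs along its length, y across its width, z up; this point is midway along and across it, 16 mm above its flat underside. Top face slopes 6 degrees, rising towards +x: 32 mm above the underside at the middle (27 thin end, 37 thick end). 0.13 kg
- plated_mid (a point): Mid-brown wood wedge offcut with a steel plate on its thick end, 110 x 58 mm plus 5 mm of plate. x runs along its length, y across its width, z up; this point is midway along and across it, 16.5 mm above its flat underside. Top face slopes 5 degrees, rising towards +x (the plated end): 33 mm above the underside at the middle (28 thin, 38 thick). The plate makes it heavy at that end: its balance point is about 16 mm towards +x from this point. 0.18 kg
- stepped_mid (a point): Plank offcut with a step, 110 x 58 mm. x runs along its length, y across its width, z up; this point is midway along and across it, 18 mm above its flat underside. Level top at two heights: 36 mm above the underside from x = -15 to +55 mm, only 24 mm from x = -55 to -15 mm. 0.15 kg
- halflog_mid (a point): Driftwood offcut with a dark, ridged round top, 100 x 58 mm. x runs along its length, y across its width, z up; this point is midway along and across it, 22.5 mm above its flat underside. Underside flat, sides upright up to 22 mm, above that round ridges along x, the middle one narrow and 45 mm above the underside: nothing rests steadily on it. 0.15 kg
- mat_left_top (a point): Dark grey square mat, 135 x 135 x 4 mm, fixed to the board, the one on the robot's left; the point is the centre of its top face, 4 mm above the board
- mat_right_top (a point): Dark grey square mat, 135 x 135 x 4 mm, fixed to the board, the one on the robot's right; the point is the centre of its top face, 4 mm above the board
- black_pedal: Black effects pedal with one rotary knob, 120 x 68 mm, 61 mm tall; origin at the centre of its underside. A bystander
- silver_pedal: Silver phaser pedal with two knobs, 120 x 68 mm, 61 mm tall; origin at the centre of its underside. A bystander
- polish: Low round brass tin of polish, 60 mm across, 24 mm tall; origin at the centre of its underside. A bystander
- oil: Small amber bottle of oil, 44 mm across, 100 mm tall; origin at the centre of its underside. A bystander
- tuner: Grey tuner box, 70 x 110 x 22 mm; origin at the centre of its underside. A bystander
- mug: Blue mug, 76 mm across, 85 mm tall; origin at the centre of its underside. A bystander

How it is judged:
By the outcome, as a careful person would: the job done as asked, in the order asked, and still so for the second after the job is handed in, with the robot touching nothing.
Of walnut, maple, plated, stepped, halflog only 4 to 5 are there at a start; the rules pass over those that are not, and their reading is None.
At some moment in a run one of capo may be knocked a few centimetres aside while the robot is not near it.
Once in a run the grip may slacken for a moment while it holds something.
It also fails if it takes over 208 s, if anything falls off the work surface, if the arm or the gripper's body presses on something with over 40 N, if the wrist force passes 120 N, or if a joint passes its speed limit or range.

ROBOT

A 7-joint arm with a two-finger parallel gripper is mounted at the origin on the work surface. World frame = base frame: x ahead of the robot, y to its left, z up, the work surface at z = 0. Lengths are in m, angles in rad, forces in N, time in s.
With the tool pointing down it reaches from about 0.4 to 0.9 m from the base axis. Payload 5.5 kg.
Tool frame: the origin (TCP) lies at the very end of the fingers, on their centre line; the grasp point (between the pads) lies 19 mm behind it; z points along the fingers, y is the direction in which the jaws open and shut (so a half turn about z gives the same grasp; the last joint's range is limited). The gripper opens to 92 mm and grips with 3 to 60 N. Pads are 19 mm wide; open, the fingers measure 130 mm over their backs; the gripper's body (75 mm by 190 mm) begins 47 mm behind the grasp point.
Start: joints at [-1.037, 0.501, -0.427, 1.55, 0.221, 1.138, -0.21], TCP at [0.174, 0.626, 0.227] pointing down, gripper open.
Joint ranges: [-2.88, 2.88], [-0.31, 2.03], [-1.54, 1.56], [0.2, 2.42], [-1.41, 4.55], [0.19, 2.02], [-2.57, 2.57]. Speed limits (rad/s): [2.57, 2.57, 3.14, 3.14, 3.14, 3.14, 3.14].

INTERFACE

Orientations are given as a unit quaternion [x, y, z, w].
In Python, from bench import reach, move_linear, goto_joints, set_gripper, pause, ik, grab_frame, camera_model, Unreachable, hand_in, spot_in, mark_of, read_time_s, read_joints, read_dq, read_joint_torque, read_position, read_tool_rot, read_wrist_force, read_ft_torque, read_width gives the robot as it stands. Calls block until the motion is done:
- reach(position, orientation): joint-space move of the TCP to a pose.
- move_linear(position, attitude=None, velocity=0.15): straight line of the TCP; attitude=None keeps the orientation; velocity is the mean speed in m/s.
- goto_joints(angles): joint-space move.
- set_gripper(opening, force=None): finger opening in m; force is the grip in N (None keeps the last); returns when the fingers have stopped.
- pause(seconds).
- ik(position, orientation): joint angles nearest the present ones, or None.
- grab_frame(name): name is "side" or "top" or "wrist"; returns the picture (480x640x3 uint8, red, green, blue); there is no depth.
- camera_model(name): a dict with "fx", "fy", "cx", "cy" (pixels), "world_from_camera" (4x4, takes a point from camera to world coordinates). Camera axes: x right, y up, looking along -z (the intrinsics and any distortion apply to the point x, -y, -z); pixel columns grow to the right and rows downward; lengths in m; the calibration is good to about 2 mm. The wrist camera is an equidistant fisheye: a pixel r from the principal point sees the ray r / f radians off the axis. A picture is of the moment at which its call begins: read the wrist's pose just before it. camera_model takes no time and is no camera call; for the wrist camera it gives the pose at the moment of the call.
A pose or a line that the arm cannot do raises Unreachable and nothing moves.
- hand_in(): hands the job in, once; it reports no verdict.
Trained networks look in the newest picture that a camera, given by its name, has taken for a name from the list of things; names that differ only in an ending like _2 or _b are one class to them, and where a whole thing is asked for, a point or a joint stands for the part that bears it (a point fixed in the world has none). Each returns a list of dicts, best first, with "confidence" (0 to 1); they miss things now and then, are a little off and sometimes report something else, mostly with a low value. They report only what shows in the picture. A call takes as long as a camera call.
- spot_in(camera, target): "at" ([x, y, z] in m, in world coordinates, good to about 4 mm: the middle of the surface that is visible of it).
- mark_of(camera, target): "at" ([x, y, z] in m, in world coordinates, good to about 4 mm: a listed point, or the origin of a listed thing).
Readings, each from a call of its own:
- read_time_s(): time.
- read_joints(): joint angles.
- read_dq(): joint speeds.
- read_joint_torque(): joint torques, N m.
- read_position(): TCP position.
- read_tool_rot(): TCP orientation.
- read_wrist_force(): force on the tool from outside, world axes, zero at the start.
- read_ft_torque(): the same for the moment, N m.
- read_width(): finger opening in m.
Only numpy, scipy, OpenCV 4.12 (cv2) and the standard library are available. Lean on these libraries where they do the work, as an engineer would, in place of code of your own. Each camera call takes 0.05 s, during which the arm holds its last target.

## Working session

There is one attempt and no reset: what is moved stays moved. The work goes in short steps, each a Python script; the robot and the scene stay as the last script left them, time stands still between calls to the robot, and variables do not carry over. Pictures are saved under pics/ and viewed, and the job is handed in when it is done.

```bash
ls; mkdir -p pics; python3 - <<'E'
from bench import *
import cv2
print(read_time_s(), read_position(), read_tool_rot(), read_width())
for c in ["side","top","wrist"]:
    f=grab_frame(c); cv2.imwrite(f"pics/{c}0.png",f[:,:,::-1])
    m=camera_model(c); print(c,{k:(v if k!="world_from_camera" else [[round(float(a),3) for a in r] for r in v]) for k,v in m.items()})
    for t in ["capo_bar","slide_mid","tin_floor","walnut_mid","maple_mid","plated_mid","stepped_mid","halflog_mid","mat_left_top","mat_right_top","black_pedal","silver_pedal","polish","oil","tuner","mug"]:
        print(c,t,[([round(float(x),3) for x in d["at"]],round(d["confidence"],2)) for d in mark_of(c,t)][:2])
print(read_time_s())
E
```

```text
pics
0.0 [0.17373653 0.62563946 0.22568083] [ 1.34974192e-01  9.90848645e-01 -9.50963660e-04 -1.58494872e-04] 0.09184488285135269
side {'fx': 475.3311679551816, 'fy': 475.3311679551816, 'cx': 320.8414181435495, 'cy': 239.11385754577708, 'world_from_camera': [[0.807, 0.317, -0.498, 0.048], [-0.591, 0.415, -0.692, -0.703], [-0.013, 0.852, 0.523, 0.621], [0.0, 0.0, 0.0, 1.0]]}
side capo_bar [([0.507, -0.263, 0.013], 0.83)]
side slide_mid [([0.495, 0.267, 0.034], 0.65)]
side tin_floor [([0.463, -0.433, 0.002], 0.75)]
side walnut_mid [([0.569, -0.085, 0.021], 0.92)]
side maple_mid [([0.688, 0.082, 0.019], 0.68), ([0.442, 0.089, 0.013], 0.64)]
side plated_mid [([0.69, 0.084, 0.021], 0.95), ([0.56, 0.076, 0.021], 0.43)]
side stepped_mid [([0.558, 0.078, 0.021], 0.8)]
side halflog_mid [([0.431, -0.075, 0.021], 0.95), ([0.506, -0.262, 0.011], 0.5)]
side mat_left_top [([0.502, 0.261, 0.002], 0.92)]
side mat_right_top [([0.52, -0.274, 0.007], 0.84), ([0.502, 0.264, 0.003], 0.22)]
side black_pedal [([0.647, 0.437, 0.003], 0.85)]
side silver_pedal [([0.731, -0.285, -0.001], 0.88)]
side polish [([
[... 1271 characters left out ...]
il [([0.763, 0.21, -0.001], 0.56)]
top tuner [([0.797, -0.026, 0.005], 0.66), ([0.673, -0.103, 0.003], 0.6)]
top mug [([0.554, 0.554, 0.001], 0.72)]
wrist {'fx': 371.64829954431775, 'fy': 371.64829954431775, 'cx': 319.2604799255004, 'cy': 241.3834395188163, 'world_from_camera': [[0.268, -0.923, -0.277, 0.098], [0.963, 0.257, 0.077, 0.646], [0.0, -0.288, 0.958, 0.384], [0.0, 0.0, 0.0, 1.0]]}
wrist capo_bar []
wrist slide_mid []
wrist tin_floor []
wrist walnut_mid []
wrist maple_mid []
wrist plated_mid []
wrist stepped_mid []
wrist halflog_mid []
wrist mat_left_top []
wrist mat_right_top []
wrist black_pedal []
wrist silver_pedal []
wrist polish []
wrist oil []
wrist tuner []
wrist mug []
2.55
```

View pics/side0.png

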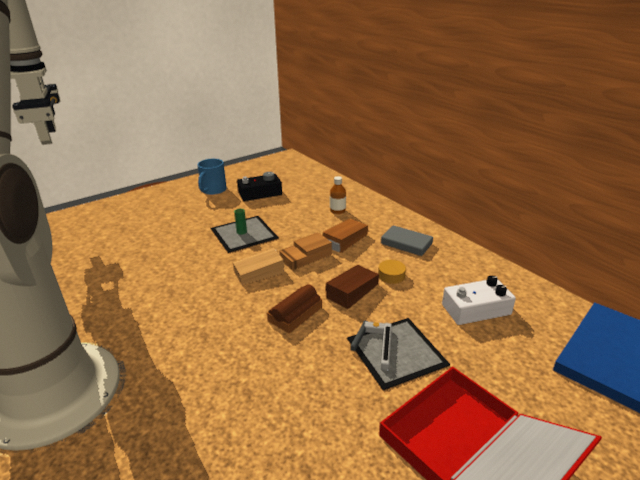

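View pics/top0.png

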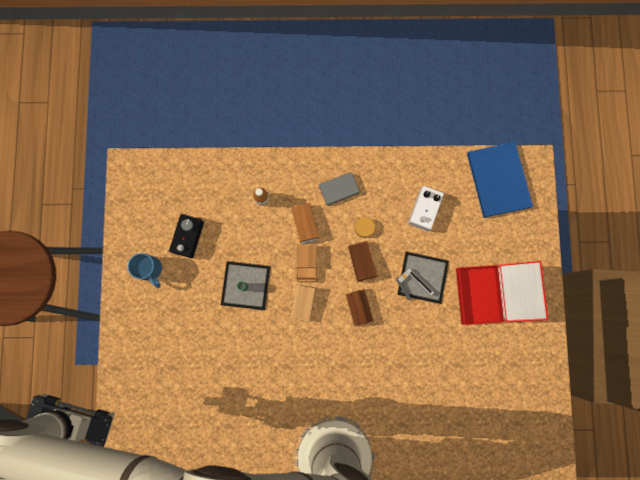

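View pics/wrist0.png

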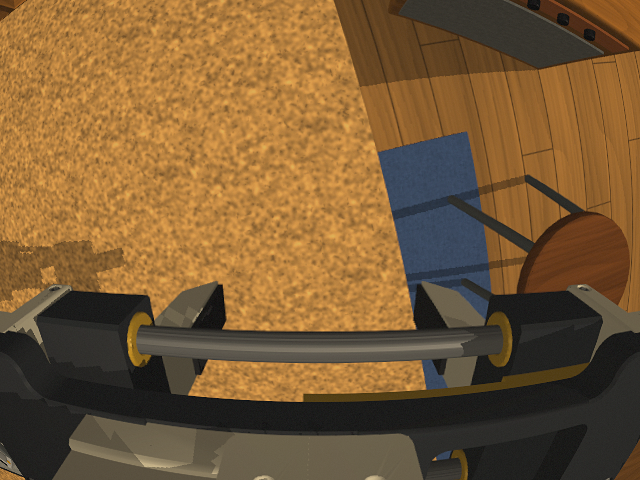

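```bash
cat > h.py <<'E'
from bench import *
import numpy as np, cv2
from scipy.spatial.transform import Rotation as R
def q(psi,tilt=0.0):
    """tool down, tool x at heading psi (deg); tilt deg about tool y"""
    r=R.from_quat([np.cos(np.radians(psi)/2),np.sin(np.radians(psi)/2),0,0])*R.from_euler('y',tilt,degrees=True)
    return r.as_quat()
def snap(cam,name):
    m=camera_model(cam); f=grab_frame(cam); cv2.imwrite(f"pics/{name}.png",f[:,:,::-1])
    np.savez(f"pics/{name}.npz",**{k:np.array(v) for k,v in m.items()},cam=cam)
    return f
def load(name):
    d=np.load(f"pics/{name}.npz"); return {k:d[k] for k in d.files}
def ray(m,u,v):
    x=(u-m['cx'])/m['fx']; y=(v-m['cy'])/m['fy']
    if str(m.get('cam','')) == 'wrist':
        r=np.hypot(x,y); s=np.sin(r)/r if r>1e-9 else 1; d=np.array([x*s,y*s,np.cos(r)])
    else: d=np.array([x,y,1.0])
    d=np.array([d[0],-d[1],-d[2]]); T=m['world_from_camera']
    d=T[:3,:3]@d; return T[:3,3],d/np.linalg.norm(d)
def proj(m,P):
    T=m['world_from_camera']; c=T[:3,:3].T@(np.asarray(P)-T[:3,3]); c=np.array([c[0],-c[1],-c[2]])
    if str(m['cam'])=='wrist':
        n=np.hypot(c[0],c[1]); th=np.arctan2(n,c[2]); k=th/max(n,1e-9); x,y=c[0]*k,c[1]*k
    else: x,y=c[0]/c[2],c[1]/c[2]
    return np.array([m['cx']+m['fx']*x,m['cy']+m['fy']*y])
def onz(m,u,v,z):
    o,d=ray(m,u,v); return o+d*(z-o[2])/d[2]
def tri(obs):
    A=np.zeros((3,3));b=np.zeros(3)
    for m,u,v in obs:
        o,d=ray(m,u,v); M=np.eye(3)-np.outer(d,d); A+=M; b+=M@o
    p=np.linalg.solve(A,b); res=[np.linalg.norm((np.eye(3)-np.outer(d,d))@(p-o)) for o,d in (ray(*x) for x in obs)]
    return p,res
E
python3 - <<'E'
from h import *
for p in [(0.47,0.0,0.42),(0.55,0.0,0.42),(0.52,-0.27,0.3),(0.52,-0.27,0.2),(0.465,-0.44,0.15),(0.69,0.08,0.02),(0.435,-0.08,0.02),(0.444,0.088,0.02)]:
    print(p,[psi for psi in range(-180,180,15) if ik(p,q(psi)) is not None])
print(read_time_s())
E
```

```text
(0.47, 0.0, 0.42) [-180, -165, -150, -135, -120, -45, -30, -15, 0, 15, 30, 45, 60, 75, 90, 105, 120, 135, 150, 165]
(0.55, 0.0, 0.42) [-180, -165, -150, -135, -120, -105, -75, -60, -45, -30, -15, 0, 15, 30, 45, 60, 75, 90, 105, 120, 135, 150, 165]
(0.52, -0.27, 0.3) [-180, -165, -150, -135, -120, -105, -90, -75, -60, -45, -30, -15, 0, 15, 30, 45, 60, 75, 90, 105, 120, 135, 150, 165]
(0.52, -0.27, 0.2) [-180, -165, -150, -135, -120, -105, -90, -75, -60, -45, -30, -15, 0, 15, 30, 45, 60, 75, 90, 105, 120, 135, 150, 165]
(0.465, -0.44, 0.15) [-180, -165, -150, -135, -120, -105, -90, -75, -60, -45, -30, -15, 0, 15, 30, 45, 60, 75, 90, 105, 120, 135, 150, 165]
(0.69, 0.08, 0.02) [-180, -165, -150, -135, -120, -105, -90, -75, -60, -45, -30, -15, 0, 15, 30, 45, 60, 75, 90, 105, 120, 135, 150, 165]
(0.435, -0.08, 0.02) [-180, -165, -150, -135, -120, -105, -90, -75, -60, -45, -30, -15, 0, 15, 30, 45, 60, 75, 90, 105, 120, 135, 150, 165]
(0.444, 0.088, 0.02) [-180, -165, -150, -135, -120, -105, -90, -75, -60, -45, -30, -15, 0, 15, 30, 45, 60, 75, 90, 105, 120, 135, 150, 165]
2.55
```

```bash
python3 - <<'E'
from h import *
reach([0.62,0.0,0.40],q(180)); snap("wrist","w1")
reach([0.62,-0.08,0.36],q(170)); snap("wrist","w2")
reach([0.58,-0.27,0.28],q(180)); snap("wrist","w3")
reach([0.60,-0.36,0.30],q(180)); snap("wrist","w4")
print(read_time_s(),read_dq().max())
E
```

```text
7.2917 0.022650465234432766
```

View pics/w1.png

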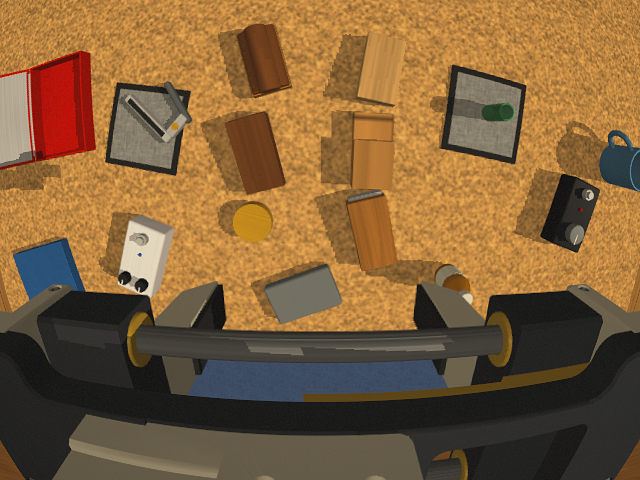

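View pics/w2.png

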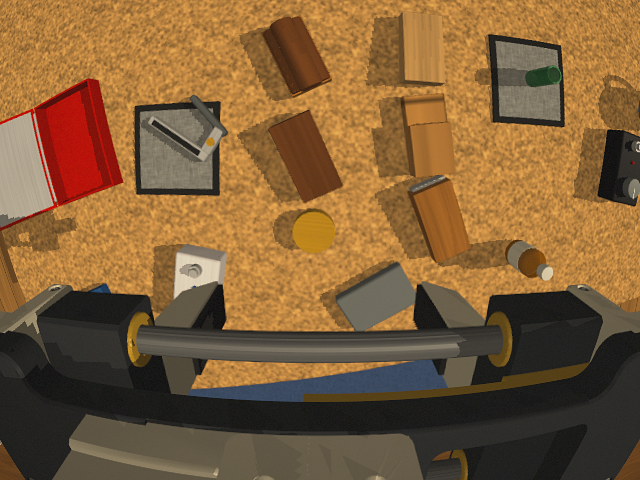

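View pics/w3.png

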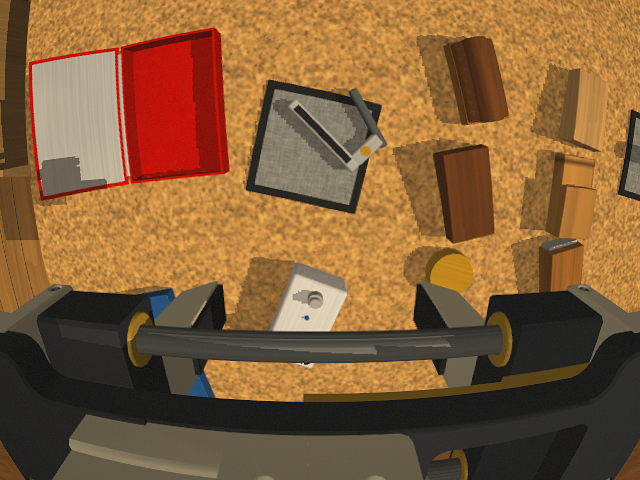

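View pics/w4.png

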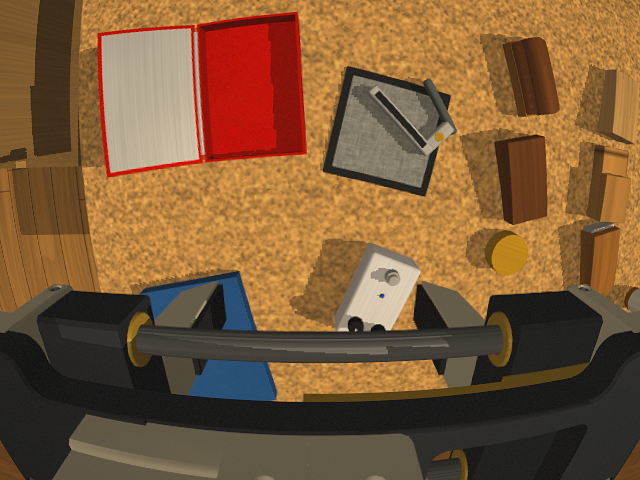

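```bash
cat > crop.py <<'E'
import cv2,sys
def crop(name,x0,y0,x1,y1,s):
    f=cv2.imread(f"pics/{name}.png")[y0:y1,x0:x1]; f=cv2.resize(f,None,fx=s,fy=s,interpolation=cv2.INTER_CUBIC)
    for x in range((x0//20+1)*20,x1,20): cv2.putText(f,str(x),((x-x0)*s,10),0,.35,(255,255,0),1); cv2.line(f,((x-x0)*s,12),((x-x0)*s,18),(255,255,0),1)
    for y in range((y0//20+1)*20,y1,20): cv2.putText(f,str(y),(0,(y-y0)*s+4),0,.35,(255,255,0),1); cv2.line(f,(24,(y-y0)*s),(30,(y-y0)*s),(255,255,0),1)
    return f
if __name__=="__main__":
    n=sys.argv[1]; a=list(map(int,sys.argv[2:7])); cv2.imwrite(f"pics/{sys.argv[7]}.png",crop(n,*a))
E
python3 crop.py w3 230 70 400 220 4 c3; python3 crop.py w4 310 55 480 205 4 c4; python3 crop.py w2 230 0 490 280 2 c2 ; python3 crop.py w1 210 10 420 290 2 c1
```

```text
(no output)
```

View pics/c3.png

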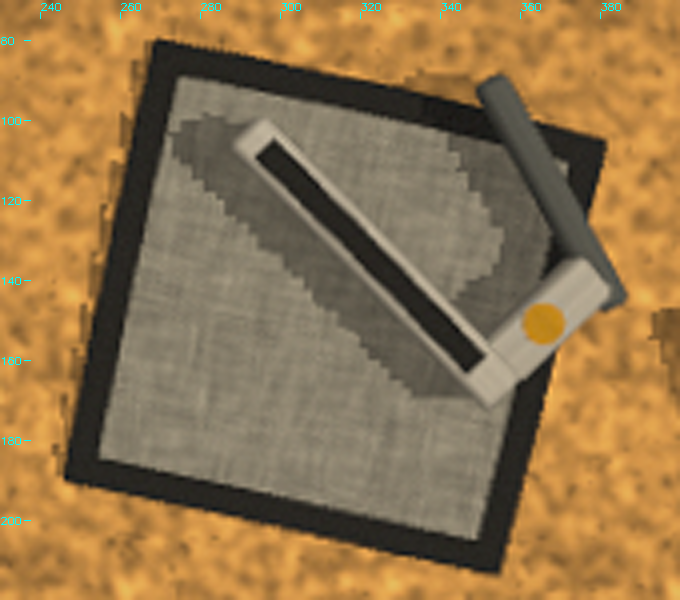

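View pics/c4.png

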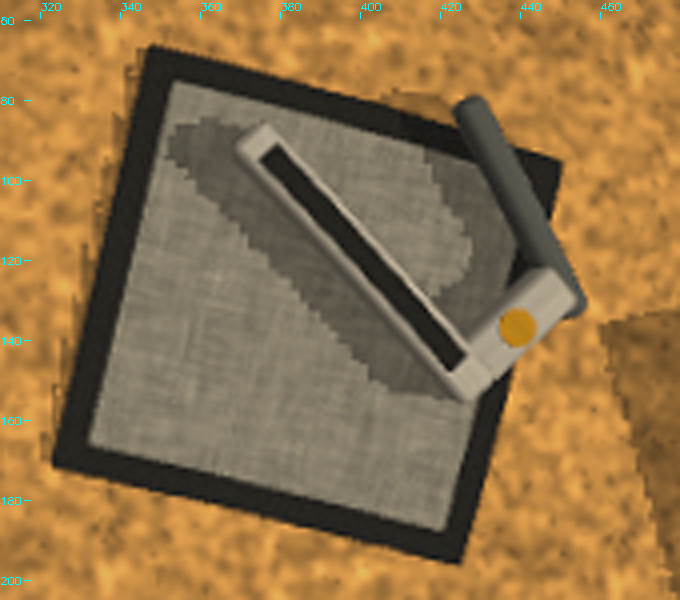

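```bash
python3 - <<'E'
from h import *
a,b=load("w3"),load("w4")
P={'ins+':((297,107),(377.5,93.8)),'ins-':((348.8,160.5),(423.8,145.5)),'bar+':((292.5,102.5),(372.5,90)),'bar-':((355.8,168.3),(429.5,153)),
'm1':((269.3,80),(347.5,66.5)),'m2':((381.3,105.8),(450.5,95.5)),'m3':((354.5,213.3),(425,195.8)),'m4':((246.5,189.5),(323.5,171.8))}
P={**P,'tinTR':((217,29),(298,13)),'tinBR':((228,173),(305,153)),'tinBL':((128,183),(204,159))}
Q={}
for k,(u,v) in P.items():
    p,r=tri([(a,*u),(b,*v)]); Q[k]=p; print(k,p.round(4),np.round(r,4), onz(a,*u,0.004 if k[0]=='m' else 0.022)[:2].round(4), onz(b,*v,0.004 if k[0]=='m' else 0.022)[:2].round(4))
M=np.mean([(onz(a,*P[k][0],.004)+onz(b,*P[k][1],.004))/2 for k in('m1','m2','m3','m4')],axis=0); print('mat',M)
B={k:(onz(a,*P[k][0],.022)+onz(b,*P[k][1],.022))/2 for k in('ins+','ins-','bar+','bar-')}
for s in('ins','bar'):
    d=B[s+'+']-B[s+'-']; print(s,(B[s+'+']+B[s+'-'])/2,np.linalg.norm(d),np.degrees(np.arctan2(d[1],d[0])))
for i,j in(('m1','m2'),('m2','m3'),('m3','m4'),('m4','m1')):
    d=Q[j]-Q[i];print(np.linalg.norm(d),np.degrees(np.arctan2(d[1],d[0])))
E
```

```text
ins+ [ 0.4749 -0.2926  0.0202] [0.0005 0.0005] [ 0.4745 -0.2926] [ 0.4756 -0.2928]
ins- [ 0.5348 -0.2347  0.0184] [0.0001 0.0001] [ 0.5344 -0.235 ] [ 0.5348 -0.2357]
bar+ [ 0.4697 -0.2979  0.0152] [0.0009 0.0009] [ 0.4693 -0.2976] [ 0.4713 -0.2987]
bar- [ 0.5438 -0.2264  0.0161] [0.0001 0.0001] [ 0.5431 -0.227 ] [ 0.5436 -0.2281]
m1 [ 0.44   -0.3261  0.    ] [0. 0.] [ 0.4405 -0.3256] [ 0.4407 -0.3264]
m2 [ 0.47   -0.1964  0.0036] [0.0004 0.0004] [ 0.4704 -0.1964] [ 0.4696 -0.1966]
m3 [ 0.5994 -0.2254  0.0024] [0. 0.] [ 0.599  -0.2256] [ 0.5991 -0.2259]
m4 [ 0.5706 -0.3551  0.0015] [0.0005 0.0005] [ 0.5697 -0.3547] [ 0.5708 -0.355 ]
tinTR [ 0.3765 -0.3851  0.0181] [0.0006 0.0006] [ 0.3783 -0.3839] [ 0.3771 -0.385 ]
tinBR [ 0.5487 -0.3774  0.002 ] [0.0009 0.0009] [ 0.5474 -0.3722] [ 0.5467 -0.3768]
tinBL [ 0.5504 -0.4921  0.0427] [0.0011 0.0011] [ 0.5541 -0.5035] [ 0.5506 -0.499 ]
mat [ 0.51999194 -0.27577114  0.004     ]
ins [ 0.504837   -0.26402077  0.022     ] 0.08267870452838251 -136.06946756064917
bar [ 0.50683237 -0.26284538  0.022     ] 0.1015139260984757 -135.96991332543186
0.13319787484035467 76.9905065453904
0.13264721885036837 -12.632667699345404
0.13286326419949393 -102.50111810169236
0.1338307104476294 167.49031291186645
```

View pics/c1.png

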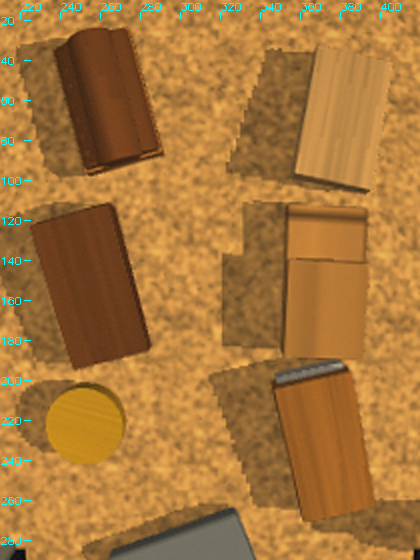

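View pics/c2.png

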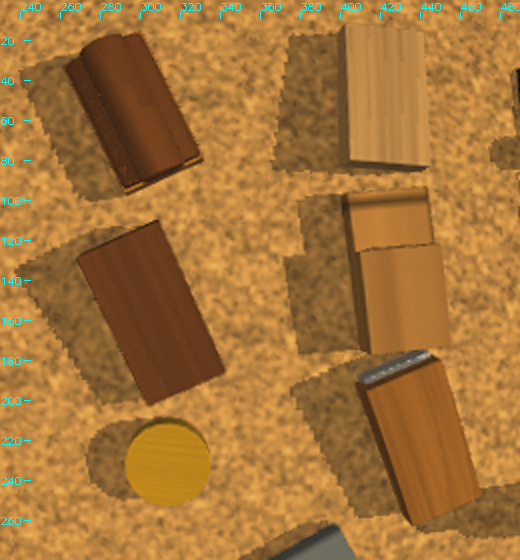

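```bash
python3 crop.py side0 225 205 415 345 4 cs
```

```text
(no output)
```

View pics/cs.png

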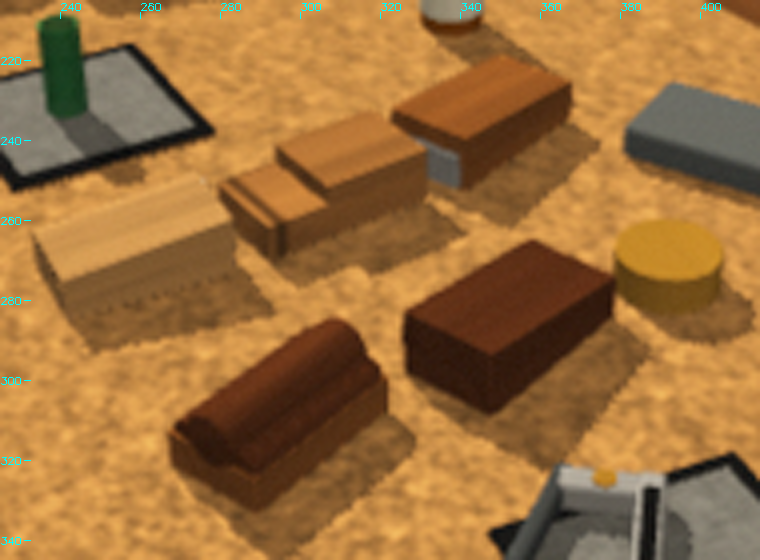

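```bash
cat > pk.py <<'E'
from h import *
import shutil
w1,w2=load("w1"),load("w2"); s={k:np.array(v) for k,v in camera_model("side").items()}; s['cam']='side'
c1=lambda p:(w1,210+p[0]/2-.25,10+p[1]/2-.25); c2=lambda p:(w2,230+p[0]/2-.25,p[1]/2-.25); cs=lambda p:(s,225+p[0]/4-.4,205+p[1]/4-.4)
D={'walnut':dict(w1=[(110,204),(150,350),(76,369),(32,222)],w2=[(158,222),(226,373),(152,405),(78,260)],s=[(405,315),(535,240),(613,280),(490,352)]),
'maple':dict(w1=[(390,60),(368,190),(296,177),(317,45)],w2=[(425,32),(428,167),(350,162),(343,25)],s=[(34,240),(205,178),(235,226),(62,282)]),
'plated':dict(w1=[(350,373),(374,508),(305,521),(275,386)],w2=[(438,362),(479,497),(415,524),(362,388)],s=[(392,110),(502,55),(572,85),(463,140)]),
'stepped':dict(w1=[(368,265),(367,357),(284,359),(285,259)],w2=[(433,242),(447,345),(373,352),(358,250)],s=[(276,152),(372,112),(428,148),(327,190)])}
if __name__=="__main__":
  for n,d in D.items():
    Q=[]
    for i in range(4):
        p,r=tri([c1(d['w1'][i]),c2(d['w2'][i]),cs(d['s'][i])]); Q.append(p); print(n,'ABCD'[i],p.round(4),np.round(r,4))
    Q=np.array(Q); print('  mid',Q.mean(0).round(4),'AB',np.linalg.norm(Q[1]-Q[0]).round(4),np.linalg.norm(Q[2]-Q[3]).round(4),'BC',np.linalg.norm(Q[1]-Q[2]).round(4),np.linalg.norm(Q[0]-Q[3]).round(4))
    for i,j in((0,1),(3,2)): v=Q[j]-Q[i]; print('  yaw',np.degrees(np.arctan2(v[1],v[0])).round(1))
E
python3 pk.py
```

```text
walnut A [ 0.5109 -0.0758  0.0371] [0.0012 0.0009 0.0005]
walnut B [ 0.6172 -0.0503  0.0249] [0.0018 0.0003 0.002 ]
walnut C [ 0.6295 -0.1036  0.0236] [0.0006 0.0006 0.0002]
walnut D [ 0.5232 -0.1301  0.0414] [0.0023 0.0023 0.0001]
  mid [ 0.5702 -0.09    0.0317] AB 0.11 0.111 BC 0.0547 0.0559
  yaw 13.5
  yaw 14.0
maple A [0.4002 0.125  0.0209] [0.0022 0.0027 0.0021]
maple B [0.4998 0.1047 0.0332] [0.0011 0.0016 0.0026]
maple C [0.4906 0.054  0.0303] [0.0006 0.0007 0.0002]
maple D [0.392  0.0697 0.0258] [0.0003 0.0012 0.0009]
  mid [0.4457 0.0884 0.0275] AB 0.1023 0.0999 BC 0.0516 0.0562
  yaw -11.5
  yaw -9.0
plated A [0.63   0.0944 0.0355] [0.0005 0.0012 0.001 ]
plated B [0.736  0.1204 0.0263] [0.0006 0.0006 0.0004]
plated C [0.7484 0.0679 0.0238] [0.0006 0.0011 0.0009]
plated D [0.6398 0.0391 0.0374] [0.0016 0.0018 0.0004]
  mid [0.6885 0.0805 0.0308] AB 0.1096 0.1132 BC 0.0539 0.0562
  yaw 13.7
  yaw 14.9
stepped A [0.5512 0.1046 0.0302] [0.0023 0.0026 0.0004]
stepped B [0.62   0.1048 0.0324] [0.003  0.0024 0.0011]
stepped C [0.6191 0.0473 0.0362] [0.0015 0.0022 0.0008]
stepped D [0.549  0.0476 0.0345] [0.0011 0.0007 0.0005]
  mid [0.5848 0.0761 0.0333] AB 0.0689 0.0701 BC 0.0577 0.0572
  yaw 0.2
  yaw -0.2
```

```bash
cat > fit.py <<'E'
from pk import *
from scipy.optimize import least_squares
# local corners in order A,B,C,D (A low x high y,...)
def wedge(L,W,thin,thick,flip):
    # flip: local +x towards world -x
    if not flip: return np.array([[-L,W,2*thin],[L,W,2*thick],[L,-W,2*thick],[-L,-W,2*thin]])/2
    return np.array([[L,-W,2*thick],[-L,-W,2*thin],[-L,W,2*thin],[L,W,2*thick]])/2
Mo={'walnut':(wedge(.11,.058,.027,.041,True),np.pi),'maple':(wedge(.1,.056,.027,.037,False),0),'plated':(wedge(.11,.058,.028,.038,True),np.pi),
'stepped':(np.array([[-.015,.029,.036],[.055,.029,.036],[.055,-.029,.036],[-.015,-.029,.036]]),0)}
for n,(C,y0) in Mo.items():
    d=D[n]; obs=[(c1(d['w1'][i]),c2(d['w2'][i]),cs(d['s'][i])) for i in range(4)]
    def res(p,full=False):
        c,s_=np.cos(p[2]),np.sin(p[2]); out=[]
        for i in range(4):
            P=np.array([p[0]+c*C[i,0]-s_*C[i,1],p[1]+s_*C[i,0]+c*C[i,1],C[i,2]])
            for o in obs[i]: out+=list(proj(o[0],P)-o[1:])
        return np.array(out)
    r=least_squares(res,[.57,0,y0],loss='soft_l1'); e=r.fun.reshape(4,3,2)
    print(n,r.x[:2].round(4),np.degrees(r.x[2]).round(1),'rms px w1,w2,side',np.sqrt((e**2).mean((0,2))).round(2), 'mean side',e[:,2].mean(0).round(1))
# halflog: long-edge points at ~22mm side tops, w1/w2
for a in (((56,45),(66,68)),((130,28),(140,33)),((88,174),(128,192)),((162,154),(202,157))):
    p,r=tri([c1(a[0]),c2(a[1])]); print('hl',p.round(4),np.round(r,4), onz(*c1(a[0]),.02)[:2].round(4),onz(*c2(a[1]),.02)[:2].round(4))
E
python3 fit.py; python3 crop.py w1 215 10 305 110 6 hl1;python3 crop.py w2 250 5 340 105 6 hl2
```

```text
walnut [ 0.5698 -0.0898] 193.7 rms px w1,w2,side [0.89 1.2  1.07] mean side [-0.4 -0.8]
maple [0.446  0.0874] -10.2 rms px w1,w2,side [1.12 0.79 1.45] mean side [-0.2 -1.6]
plated [0.6875 0.0793] 193.3 rms px w1,w2,side [1.22 1.5  0.5 ] mean side [ 0.1 -0.4]
stepped [0.5646 0.0758] -0.3 rms px w1,w2,side [0.98 1.64 0.83] mean side [-0.2 -0.8]
hl [ 0.3864 -0.1194  0.0084] [0.0024 0.0024] [ 0.3872 -0.1173] [ 0.3924 -0.1179]
hl [ 0.372  -0.0653  0.0026] [0.0001 0.0001] [ 0.3772 -0.0632] [ 0.3779 -0.0654]
hl [ 0.4868 -0.0925  0.0234] [0.0003 0.0003] [ 0.4868 -0.093 ] [ 0.4862 -0.0927]
hl [ 0.472  -0.0403  0.0145] [0.0011 0.0011] [ 0.4738 -0.0398] [ 0.4716 -0.0408]
```

View pics/hl1.png

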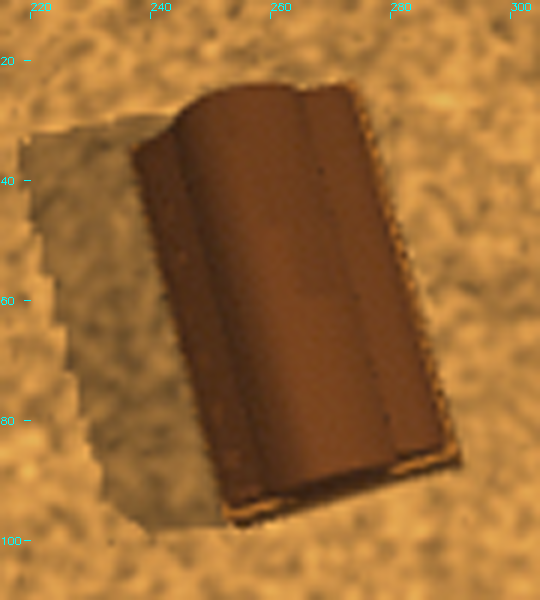

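View pics/hl2.png

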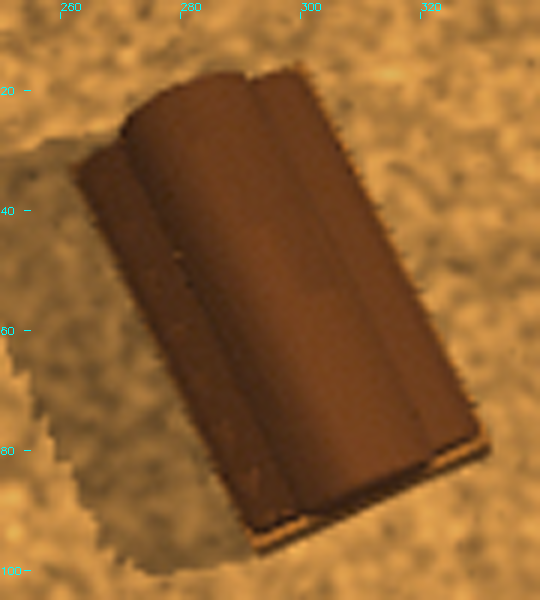

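```bash
python3 - <<'E'
from pk import *
def show(t,pts,z):
    Q=[onz(m,u,v,z)[:2] for m,u,v in pts]; print(t,[x.round(4) for x in Q]); return Q
for m,L,B in ((w1,[(237,35.8),(252,95)],[(254.2,97.5),(292,87.5)]),(w2,[(262,33.7),(291.7,94.2)],[(293.3,97.2),(331.7,80.3)])):
    l=show('left z22',[(m,*p) for p in L],.022); b=show('bottom end z0',[(m,*p) for p in B],0.0)
    d=l[1]-l[0]; e=b[1]-b[0]; y1=np.arctan2(d[1],d[0]); y2=np.arctan2(-e[0],e[1]); print(np.linalg.norm(d),np.linalg.norm(e),np.degrees([y1,y2]))
    yy=y1; c=np.mean(b,0)-0.05*np.array([np.cos(yy),np.sin(yy)]); c2_=np.mean(l,0)+.029*np.array([-np.sin(yy),np.cos(yy)]); print('mid from end',c,'from left edge',c2_)
E
```

```text
left z22 [array([ 0.3933, -0.1178]), array([ 0.4843, -0.0952])]
bottom end z0 [array([ 0.4859, -0.0958]), array([ 0.4724, -0.0394])]
0.09376099847649011 0.057990122160081224 [13.96133375 13.44165605]
mid from end [ 0.43063723 -0.0796965 ] from left edge [ 0.43178049 -0.07839573]
left z22 [array([ 0.3927, -0.1186]), array([ 0.4839, -0.0948])]
bottom end z0 [array([ 0.4858, -0.0946]), array([ 0.4719, -0.0389])]
0.09420620063564923 0.05742004594264436 [14.64159411 14.06518062]
mid from end [ 0.43047963 -0.07938092] from left edge [ 0.43094739 -0.07867376]
```

```bash
python3 - <<'E'
from h import *
g=[.5091,-.2600]
for pg,pp in ((44,182.5),(-136,2.5)):
    for p,s in (((*g,.15),pg),((*g,.0065),pg),((.466,-.422,.15),pp),((.466,-.422,.0075),pp)):
        j=ik(p,q(s)); print(p,s,None if j is None else np.round(j,2))
E
```

```text
(0.5091, -0.26, 0.15) 44 [-0.02  0.47  0.57  1.85 -0.31  0.92 -0.11]
(0.5091, -0.26, 0.0065) 44 [ 0.05  0.69  0.49  1.91 -0.5   0.67  0.05]
(0.466, -0.422, 0.15) 182.5 [ 0.59  0.51  0.14  1.69 -0.09  0.95  2.38]
(0.466, -0.422, 0.0075) 182.5 [ 0.61  0.7   0.11  1.75 -0.11  0.7   2.4 ]
(0.5091, -0.26, 0.15) -136 [ 0.76  0.45 -0.43  1.82  0.23  0.92  2.57]
(0.5091, -0.26, 0.0065) -136 [ 0.76  0.68 -0.43  1.88  0.43  0.68  2.41]
(0.466, -0.422, 0.15) 2.5 [ 0.16  0.62  0.76  1.71 -0.49  1.01 -0.44]
(0.466, -0.422, 0.0075) 2.5 [ 0.23  0.81  0.66  1.76 -0.67  0.8  -0.31]
```

```bash
python3 - <<'E'
from h import *
set_gripper(.024,25)
reach([.5091,-.2600,.10],q(44))
move_linear([.5091,-.2600,.035],velocity=.15)
snap("wrist","g1")
move_linear([.5091,-.2600,.0065],velocity=.08)
print(read_wrist_force().round(1))
set_gripper(0.0,25); print(read_width())
move_linear([.5091,-.2600,.10],velocity=.12); print(read_width(),read_wrist_force().round(1),read_time_s())
snap("wrist","g2"); snap("side","g2s")
E
```

```text
[0.3 0.2 0.1]
0.013867703726795924
0.013541317632825824 [-0.3 -0.9 -1.3] 12.7417
```

View pics/g2s.png

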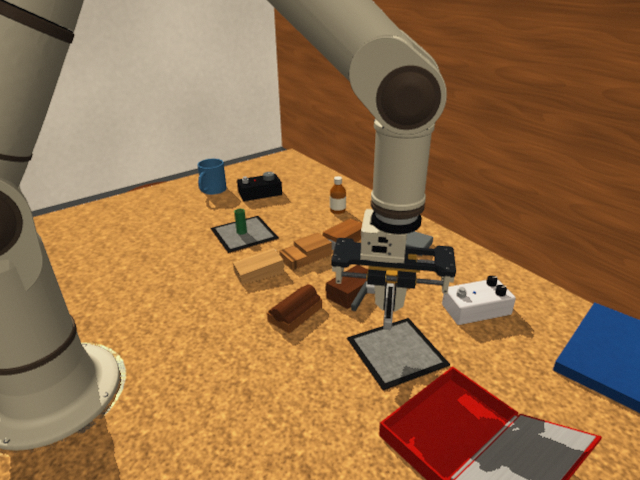

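View pics/g2.png

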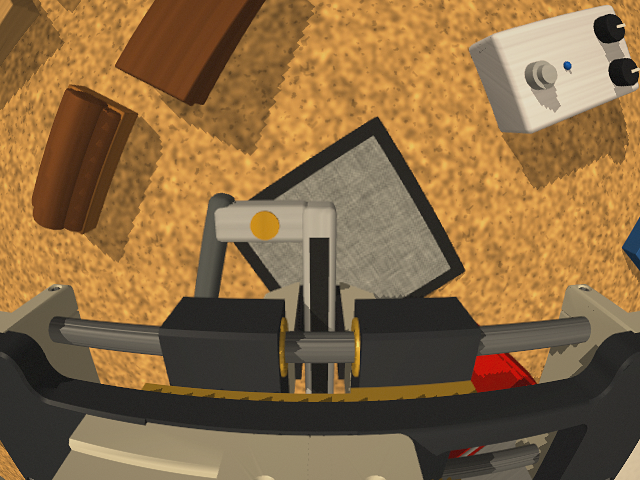

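Capo is held level between the pads (bar along the image's vertical at col 320, lever left at 215). On to the tin.

```bash
python3 - <<'E'
from h import *
reach([.463,-.422,.12],q(182.5)); print(read_width())
move_linear([.463,-.422,.05],velocity=.15); print(read_width())
move_linear([.463,-.422,.0085],velocity=.06); print(read_width(),read_wrist_force().round(1),read_position())
set_gripper(.024); pause(.2)
move_linear([.463,-.422,.12],velocity=.2)
reach([.55,-.40,.30],q(182.5)); snap("wrist","t1"); snap("side","t1s")
print(read_time_s())
E
```

```text
0.013870978350680517
0.013769224105163645
0.01368002494069684 [ 0.5 -0.7 -0.3] [ 0.46312616 -0.42215695  0.00856314]
18.5917
```

View pics/t1.png

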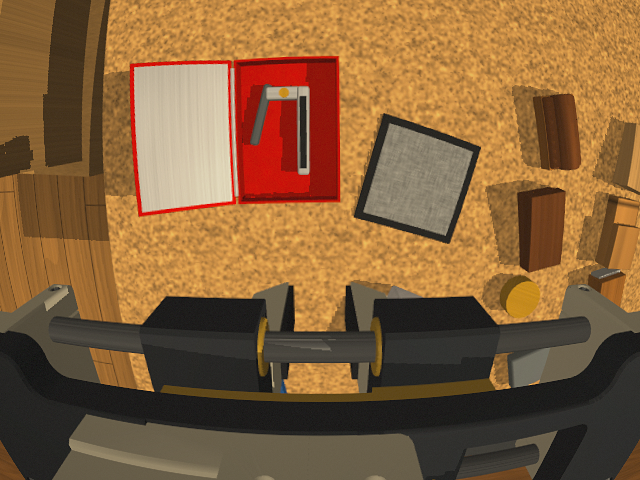

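```bash
cat > st.py <<'E'
from h import *
PH=-13.0; MAT=np.array([.5205,-.2765])
# name: mid xy, heading of local +x, target heading, grip offset along local x, surface z, tilt (rise along PH)
OB={'stepped':((.5646,.0765),-0.3,PH,0.005,.004,0),
'plated':((.6875,.0800),193.3,PH,.012,.040,0),
'walnut':((.5698,-.0895),193.7,PH+180,.003,.073,5),
'maple':((.446,.0875),-10.2,PH,.002,.107,-2),
'halflog':((.431,-.079),14,PH,0,.139,4)}
def plan(n,psi_g):
    (x,y),th,tt,off,sz,tau=OB[n]
    u=lambda a:np.array([np.cos(np.radians(a)),np.sin(np.radians(a))])
    g=np.array([x,y])+off*u(th)
    pp=psi_g+(tt-th); pp=(pp+180)%360-180
    s=np.sign(np.cos(np.radians(pp-PH))); t=np.radians(tau)
    h=.004
    # TCP = surface centre + h*normal + off along the piece's axis (tilted)
    ax=np.r_[u(PH)*np.cos(t),np.sin(t)]; nrm=np.r_[-u(PH)*np.sin(t),np.cos(t)]
    sgn=np.sign(np.cos(np.radians(tt-PH)))
    P=np.r_[MAT,sz]+h*nrm+off*sgn*ax
    return g,P,pp,s*tau
E
python3 - <<'E'
from st import *
print(read_joints().round(2))
for n in OB:
    for add in(0,180):
        psi=(OB[n][1]+add+180)%360-180; g,P,pp,t=plan(n,psi)
        print(n,round(psi),round(pp),t,[ (lambda j:None if j is None else list(np.round(j,2)))(ik(p,o)) for p,o in(((*g,.004),q(psi)),(P,q(pp,t)),(P+[0,0,.06],q(pp,t)))])
E
```

```text
[ 0.6   0.47 -0.01  1.39  0.01  1.28  2.2 ]
stepped 0 -13 0.0 [[np.float64(-1.03), np.float64(1.27), np.float64(1.35), np.float64(1.91), np.float64(-1.35), np.float64(1.26), np.float64(-0.77)], [np.float64(-0.39), np.float64(1.27), np.float64(1.35), np.float64(1.86), np.float64(-1.33), np.float64(1.28), np.float64(-0.4)], [np.float64(-0.4), np.float64(1.12), np.float64(1.35), np.float64(1.85), np.float64(-1.18), np.float64(1.26), np.float64(-0.46)]]
stepped 180 167 -0.0 [[np.float64(-0.05), np.float64(0.65), np.float64(-0.17), np.float64(1.88), np.float64(0.18), np.float64(0.63), np.float64(1.24)], [np.float64(0.44), np.float64(0.66), np.float64(-0.0), np.float64(1.83), np.float64(0.0), np.float64(0.65), np.float64(1.78)], [np.float64(0.44), np.float64(0.56), np.float64(0.0), np.float64(1.82), np.float64(-0.0), np.float64(0.76), np.float64(1.78)]]
plated -167 -13 0.0 [[np.float64(-0.03), np.float64(0.78), np.float64(-0.18), np.float64(1.6), np.float64(0.18), np.float64(0.78), np.float64(1.52)], [np.float64(-0.39), np.float64(1.18), np.float64(1.35), np.float64(1.84), np.float64(-1.24
[... 2326 characters left out ...]
64(0.46), np.float64(-0.86)], [np.float64(-0.44), np.float64(0.9), np.float64(1.35), np.float64(1.88), np.float64(-1.02), np.float64(1.18), np.float64(-0.52)], [np.float64(-0.46), np.float64(0.76), np.float64(1.36), np.float64(1.83), np.float64(-0.85), np.float64(1.19), np.float64(-0.63)]]
halflog -166 167 -4.0 [[np.float64(0.23), np.float64(0.49), np.float64(-0.13), np.float64(2.21), np.float64(0.14), np.float64(0.45), np.float64(1.81)], [np.float64(0.46), np.float64(0.42), np.float64(-0.01), np.float64(1.86), np.float64(-0.02), np.float64(0.8), np.float64(1.81)], [np.float64(0.46), np.float64(0.34), np.float64(-0.01), np.float64(1.81), np.float64(-0.02), np.float64(0.93), np.float64(1.8)]]
```

```bash
cat >> st.py <<'E'
PSI={'stepped':179.7,'plated':13.3,'walnut':-166.3,'maple':169.8,'halflog':-166}
def pick(n,F=30):
    psi=PSI[n]; g,P,pp,t=plan(n,psi)
    set_gripper(.078,F)
    reach([*g,.10],q(psi)); move_linear([*g,.004],velocity=.12)
    print('down F',read_wrist_force().round(1))
    set_gripper(0.0,F); w=read_width()
    move_linear([*g,max(.10,P[2]+.07)],velocity=.2)
    print(n,'width',round(w,4),round(read_width(),4),'F',read_wrist_force().round(1),'M',read_ft_torque().round(2),'t',read_time_s())
def place(n,dz=0.0,dxy=(0,0),rel=.074):
    psi=PSI[n]; g,P,pp,t=plan(n,psi); P=P+[*dxy,dz]
    reach(P+[0,0,.06],q(pp,t)); print('width at stack',round(read_width(),4))
    move_linear(P+[0,0,.008],velocity=.12); pause(.15)
    f0=read_wrist_force()[2]; z=.008
    while z>-.006:
        z-=.001; move_linear(P+[0,0,z],velocity=.02); f=read_wrist_force()[2]-f0
        if f>4: break
    print('contact dz',round(z,4),'dF',round(f,1),'w',round(read_width(),4))
    set_gripper(rel); pause(.2)
    move_linear(P+[0,0,.09],velocity=.15)
    print('t',read_time_s())
E
python3 - <<'E'
from st import *
pick('stepped'); snap("side","p1s"); place('stepped')
reach([.60,-.27,.30],q(180)); snap("wrist","p1"); snap("side","p1b")
print(read_time_s())
E
```

```text
down F [0.9 0.1 0.1]
stepped width 0.0581 0.0581 F [-0.3 -0.3 -2.3] M [ 0.    0.1  -0.01] t 23.5
width at stack 0.0583
contact dz 0.0 dF 7.2 w 0.0579
t 29.0917
30.0583
```

View pics/p1.png

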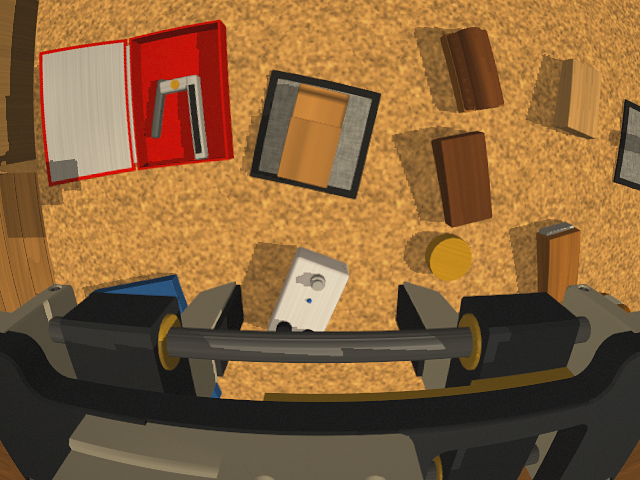

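View pics/p1s.png

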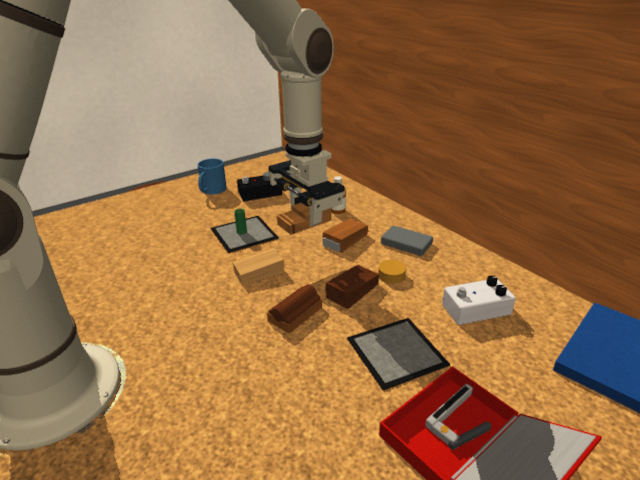

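```bash
python3 crop.py p1 240 60 390 210 4 p1c
```

```text
(no output)
```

View pics/p1c.png

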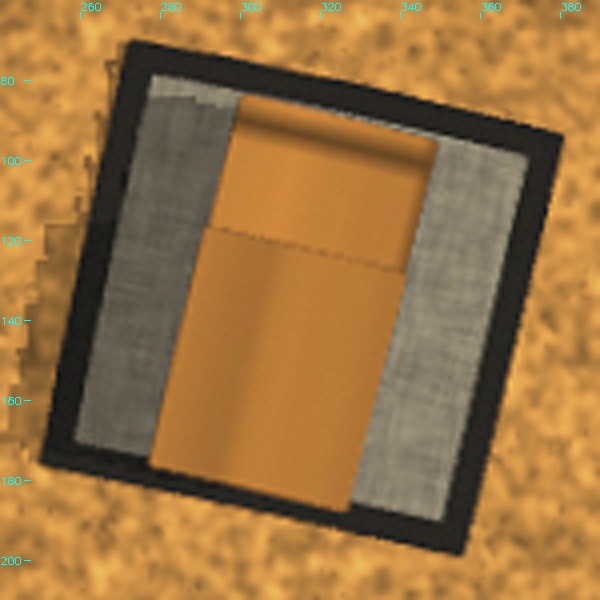

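```bash
python3 - <<'E'
from h import *
m=load("p1"); f=lambda p,z:onz(m,240+p[0]/4-.4,60+p[1]/4-.4,z)[:2]
M=[f(p,.004) for p in((128,40),(563,134),(463,555),(40,463))]; print('mat',np.mean(M,0))
T=[f(p,.040) for p in((205,227),(406,272),(350,514),(148,467))]; c=np.mean(T,0); 
d=(T[3]+T[2]-T[0]-T[1])/2; L=np.linalg.norm(d); print('high top',c,L,np.degrees(np.arctan2(d[1],d[0])),np.linalg.norm(T[1]-T[0]))
print('mid',c-.02*d/L)
E
```

```text
mat [ 0.51927543 -0.27634678]
high top [ 0.54033519 -0.28182957] 0.06951728794064359 -13.342876757101653 0.05672428215895362
mid [ 0.52087506 -0.27721401]
```

```bash
python3 - <<'E'
from st import *
pick('plated'); place('plated')
reach([.60,-.27,.30],q(180)); snap("wrist","p2"); snap("side","p2s")
print(read_time_s())
E
python3 crop.py p2 230 40 390 190 4 p2c; python3 crop.py p2s 320 270 470 400 4 p2sc
```

```text
down F [-0.7 -1.1  1.2]
plated width 0.0578 0.0577 F [ 0.1  0.5 -2.3] M [-0.07  0.2  -0.03] t 35.225
width at stack 0.0579
contact dz 0.0 dF 7.7 w 0.0579
t 41.9333
42.7833
```

View pics/p2c.png

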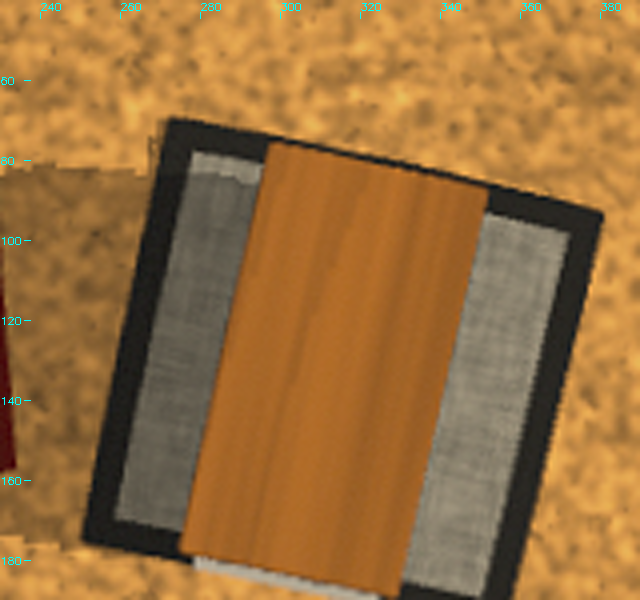

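View pics/p2sc.png

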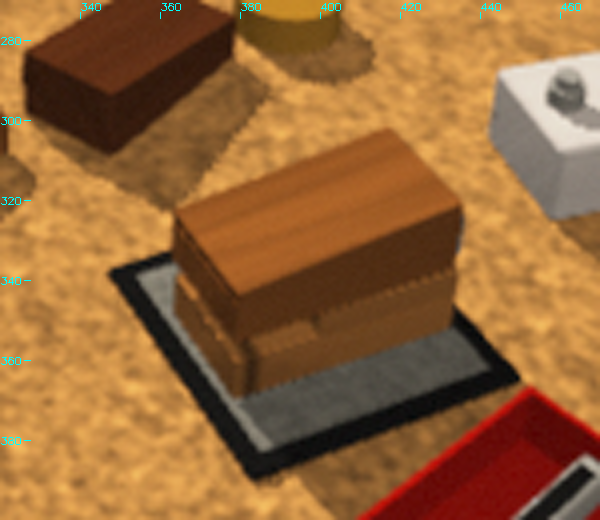

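```bash
cat > chk.py <<'E'
from h import *
def chk(name,x0,y0,s,pts,zs):
    m=load(name); T=[onz(m,x0+p[0]/s-.4,y0+p[1]/s-.4,z)[:2] for p,z in zip(pts,zs)]; d=(T[3]+T[2]-T[0]-T[1])/2
    print('mid',np.mean(T,0).round(4),'L',np.linalg.norm(d).round(4),'W',np.linalg.norm(T[1]-T[0]).round(4),np.linalg.norm(T[3]-T[2]).round(4),'yaw',np.degrees(np.arctan2(d[1],d[0])).round(1))
E
python3 - <<'E'
from chk import *
chk('p2',230,40,4,[(268,140),(488,190),(400,597),(180,553)],[.068,.068,.078,.078])
E
python3 - <<'E'
from st import *
pick('walnut'); place('walnut')
reach([.60,-.27,.34],q(180)); snap("wrist","p3"); snap("side","p3s")
print(read_time_s())
E
python3 crop.py p3 220 30 390 190 4 p3c; python3 crop.py p3s 320 260 470 400 4 p3sc
```

```text
mid [ 0.5182 -0.2767] L 0.1089 W 0.0578 0.0575 yaw -12.0
down F [-0.9 -0.8  0.3]
walnut width 0.0581 0.0577 F [-0.7  0.3 -2.3] M [ 0.05  0.03 -0.02] t 46.45
width at stack 0.058
contact dz 0.0 dF 5.7 w 0.0577
t 51.4417
52.3333
```

View pics/p3c.png

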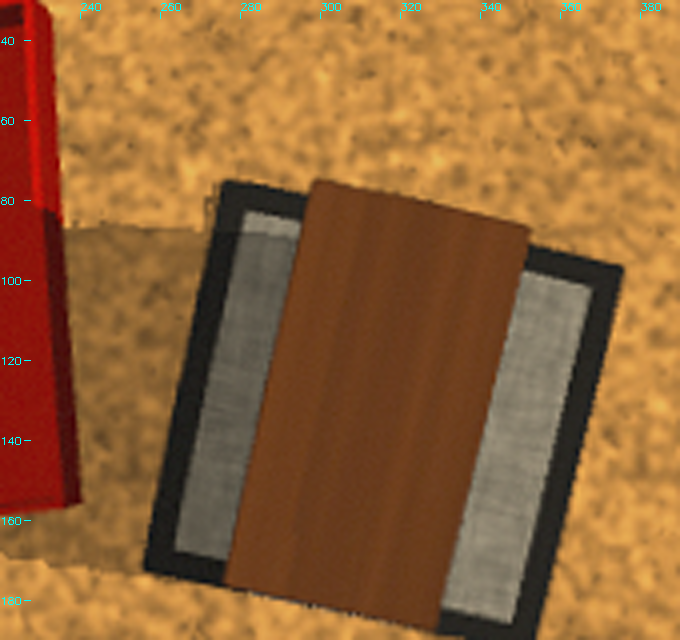

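View pics/p3sc.png

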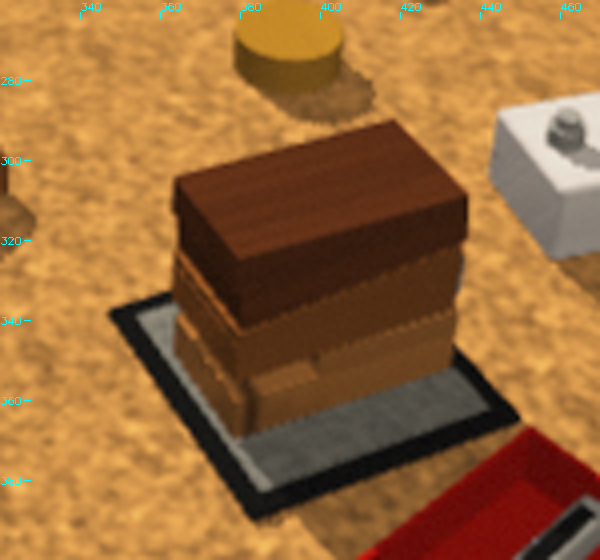

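```bash
python3 - <<'E'
from chk import *
chk('p3',220,30,4,[(313,180),(530,230),(438,631),(224,583)],[.109,.109,.105,.105])
E
python3 - <<'E'
from st import *
pick('maple'); place('maple')
reach([.60,-.27,.38],q(180)); snap("wrist","p4"); snap("side","p4s")
print(read_time_s())
E
python3 crop.py p4 220 30 390 190 4 p4c; python3 crop.py p4s 320 250 470 400 4 p4sc
```

```text
mid [ 0.5174 -0.2764] L 0.1084 W 0.0568 0.058 yaw -12.7
down F [ 0.2  0.3 -0.2]
maple width 0.0557 0.0561 F [-1.2  1.3 -0.9] M [0.02 0.02 0.01] t 56.8167
width at stack 0.0559
contact dz 0.0 dF 4.8 w 0.0558
t 62.4333
63.3333
```

View pics/p4c.png

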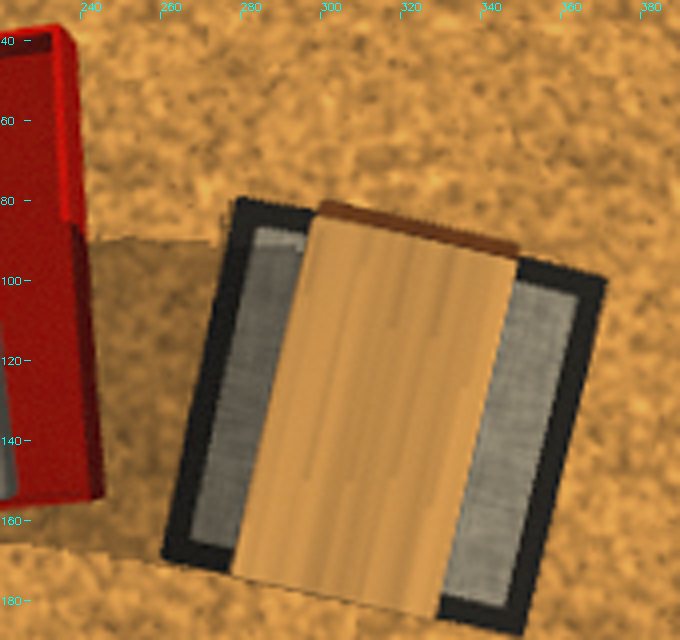

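View pics/p4sc.png

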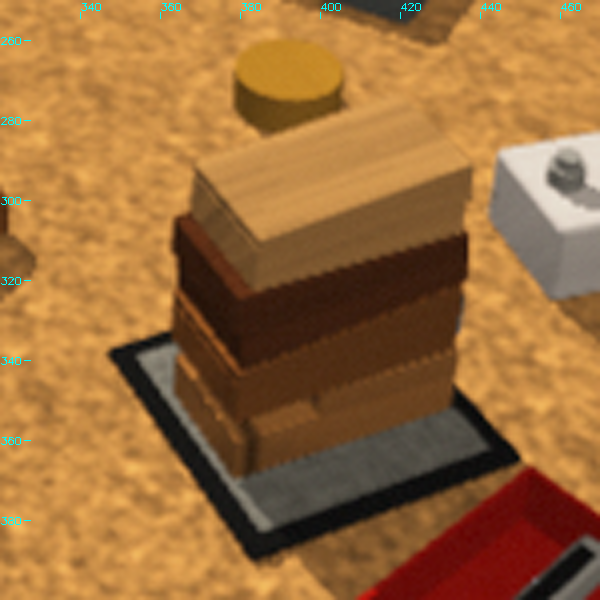

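```bash
sed -i 's/move_linear(\[\*g,.004\],velocity=.12)/move_linear([*g,.0025 if n=="halflog" else .004],velocity=.12)/' st.py
python3 - <<'E'
from st import *
pick('halflog'); snap("side","p5a"); place('halflog')
reach([.60,-.27,.40],q(180)); snap("wrist","p5"); snap("side","p5s")
print(read_time_s())
E
python3 crop.py p5 220 30 390 190 4 p5c; python3 crop.py p5s 320 220 470 370 4 p5sc
```

```text
down F [-0.4 -0.5 -1.1]
halflog width 0.058 0.0578 F [-0.1 -0.3 -2.2] M [ 0.03  0.04 -0.02] t 67.7083
width at stack 0.0575
contact dz -0.002 dF 8.0 w 0.0579
t 73.3417
74.2083
```

View pics/p5c.png

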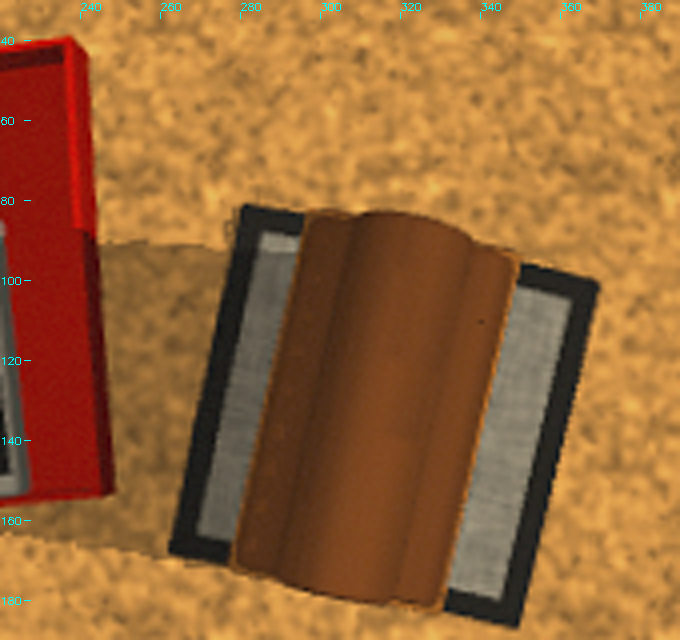

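View pics/p5sc.png

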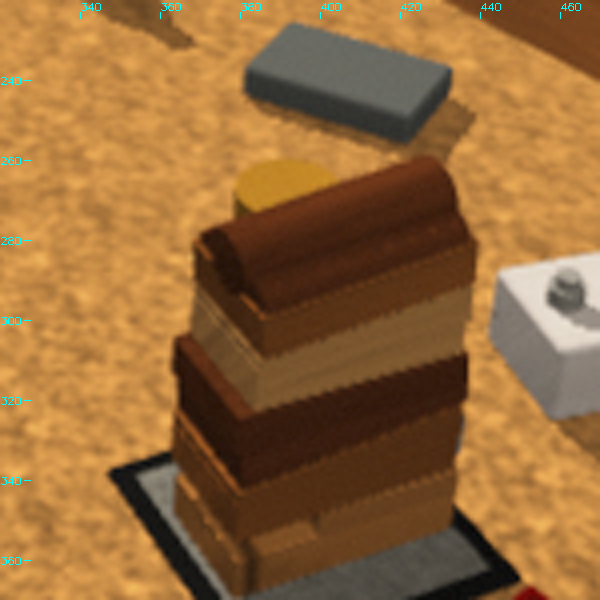

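View pics/p5.png

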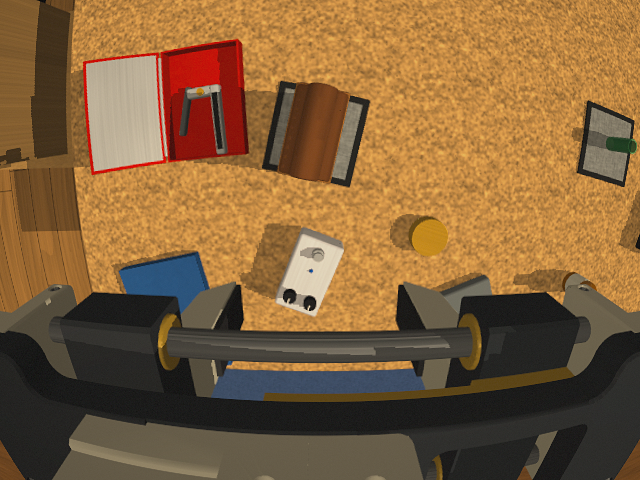

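```bash
python3 - <<'E'
from h import *
reach([.50,0,.42],q(180)); pause(1.0)
snap("side","fs"); snap("top","ft")
for c in("side","top"):
    for t in ["capo_bar","slide_mid","halflog_mid","maple_mid","silver_pedal","polish","oil","tuner","mug","black_pedal"]:
        print(c,t,[([round(float(x),3) for x in d["at"]],round(d["confidence"],2)) for d in mark_of(c,t)][:1])
print(read_time_s())
a=cv2.imread("pics/p5s.png")[220:400,320:470].astype(int);b=cv2.imread("pics/fs.png")[220:400,320:470].astype(int);print('diff',abs(a-b).mean())
E
```

```text
side capo_bar [([0.496, -0.42, 0.009], 0.91)]
side slide_mid [([0.493, 0.27, 0.036], 0.78)]
side halflog_mid []
side maple_mid []
side silver_pedal [([0.727, -0.282, -0.003], 0.95)]
side polish [([0.675, -0.099, 0.0], 0.69)]
side oil [([0.768, 0.209, -0.002], 0.96)]
side tuner [([0.795, -0.022, 0.001], 0.84)]
side mug [([0.556, 0.553, -0.003], 0.93)]
side black_pedal [([0.648, 0.437, -0.001], 0.75)]
top capo_bar [([0.491, -0.42, 0.016], 0.88)]
top slide_mid [([0.554, 0.553, 0.001], 0.75)]
top halflog_mid [([0.521, -0.276, 0.165], 0.76)]
top maple_mid [([0.521, -0.276, 0.124], 0.58)]
top silver_pedal [([0.728, -0.286, -0.003], 0.87)]
top polish [([0.673, -0.103, 0.005], 0.7)]
top oil [([0.762, 0.213, -0.0], 0.52)]
top tuner [([0.8, -0.029, 0.003], 0.7)]
top mug [([0.554, 0.553, 0.002], 0.68)]
top black_pedal [([0.648, 0.437, -0.005], 0.88)]
77.4167
diff 1.3595061728395061
```

View pics/fs.png

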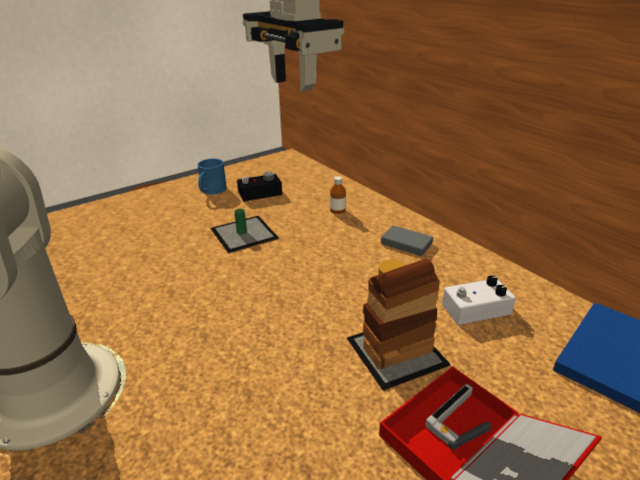

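```bash
python3 crop.py fs 370 360 560 480 4 fsc; python3 crop.py p5 150 30 260 180 4 p5t
```

```text
(no output)
```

View pics/fsc.png

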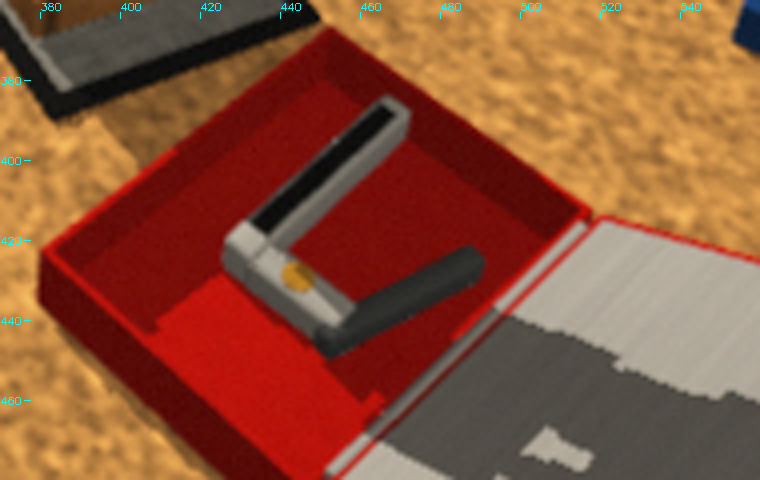

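View pics/p5t.png

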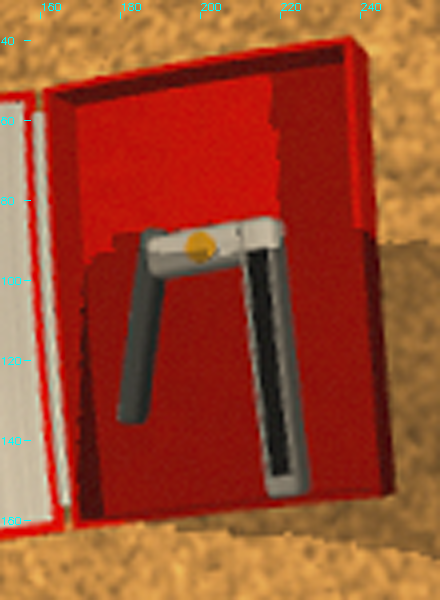

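```bash
python3 -c "
from bench import *
hand_in(); print(read_time_s())"
```

```text
the job is handed in; nothing more can be done
the job is handed in; nothing more can be done
```

I put the capo into the red tin first, then stacked all five offcuts on the freed right mat. I handed the job in at about 77 s on the robot's clock.

**Stack:** from the bottom it runs stepped, plated, walnut (turned the other way), maple, halflog. The planned tilts are about 0, 0, 5, 2 and 4 degrees; I did not measure them afterwards. Four degrees under the halflog is the least these three wedges allow.

**Last checks:**
- **Position:** the three lowest pieces measured within about 2 to 3 mm of the mat centre. The detector put the top two (maple and halflog) at (0.521, -0.276), against a mat centre of (0.520, -0.276).
- **Seating:** each piece made contact within about 1 mm of its planned height. In the side view they lie face to face, and the stack had not visibly moved after a further second or more.
- **Other things:** the slide in the side view and all six bystanders were within about 5 mm of their first readings. The grip width stayed steady on every carry.

**Disagreements:**
- **Capo:** it now lies about 25 mm further towards +x in the tin than where I released it, probably from the announced knock. It is still flat on the tin floor, close to the +x wall.
- **Slide:** the top camera's last detection of it landed on the mug, so I did not count that reading. The side camera had it in place at (0.493, 0.270).

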